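Bolt the stone chest

TASK

Bolt the wooden chest shut: slide the sprung barrel bolt across with its handle up until it meets its stop, then, holding it there, turn the handle down towards the robot so that it lies fully down in the keeper notch, and let go. Work gently, without forcing the handle against the rail or the stop, and leave the things on and around the chest where they are.

Things in the scene. Friction and masses are not known exactly. Their poses are not given: they have to be found in the camera images.
- chest: Low wooden chest, 150 x 280 mm, 60 mm tall, fixed to the table. Origin: centre of its underside; x points to its hinged far edge (away from the robot at yaw 0), y along its length, z up. A steel barrel bolt lies on top near the edge facing the robot, parallel to y: its axis is at x = -55, z = 77 mm (17 mm above the top); front edge of the chest at x = -75.
- bolt_bed: Low steel bed of the bolt, fixed on the chest's top, axes as the chest's. Origin on the top below the handle at rest: (-55, -85, 60) mm in the chest frame. It carries bolt and handle. Beside it, on the robot's side (chest x = -73 to -65), a steel rail rises 20 mm over the bolt's axis and holds the handle up all the way: it can lean at most 0.26 rad to the robot.
- axis (a point): Point on the bolt's axis (fixed), where the handle stands at zero travel. The rail ends in the keeper notch, on the robot's side only: 13 mm wide for the 9 mm shank, open at the top, floor 6 mm below the axis. Its far wall is flush with the stop's face, so a shank resting on the stop is over the notch; more than 4 mm short of it it meets the rail's end instead.
- staple (a point): Centre of the underside of the fixed steel staple (36 x 16 mm, 31 mm tall) that the bolt's tip enters. Before it is the stop: a steel block 33 mm wide, 14 mm thick, 22 mm higher than the bolt's axis, met by the upright shank. Rail, notch and stop are one piece screwed on through slots: the stop comes anywhere from 31 to 73 mm of travel (no reading tells; feel or see it).
- bolt (a joint): Travel of the bolt in m: 0 at rest (drawn back), growing as it slides along the chest's +y axis. A spring draws it back, with 1.6 N at 0 and 4.5 N at 73 mm, so it returns when let go with the handle up; friction 0.6 N. The handle must not press on the stop or rail with over 15 N (5 N on the stop is plenty). In the notch it is held, springing back about 4 mm from the stop.
- handle (a joint): Turn of the handle about the bolt's axis in rad: 0 = upright, growing as it turns down towards the robot (the chest's -x), 1.57 = level; fully down at 1.60, where it stops. Light friction (0.03 N m) keeps it at the angle where it is left.
- knob (a point): Centre of the handle's black knob: a cylinder 14 mm thick, 24 mm long, its axis along the handle, 56 mm from the bolt's axis (its end is at 68 mm). A 9 mm steel shank joins it to the bolt. Lying down, the knob overhangs the chest's front edge. It can be pinched from above across its sides, along the chest's y axis, and pivots easily between the pads.
- jar: Bystander: orange pill jar with white cap, 42 mm in diameter, 58 mm tall, standing on the chest. Origin at the centre of its underside.
- stone: Bystander: smooth black stone, 24 x 34 x 15 mm, lying on the chest. Origin at the centre of its underside.
- block: Bystander: grey steel bench block 62 x 62 x 20 mm, on the table. Origin at the centre of its underside. Elsewhere, at the table's front corner to the robot's right (where the arm starts), stands a fixed rack of pliers: lift the tool to about 0.4 m before passing over it.

How it is judged (in metres and radians):
On the way, in this order (a step that is already met when the one before it is completed fails the run):
1. the bolt has been slid across (25 mm or more) with the handle still up (value of joint bolt above 0.025 m and value of joint handle below 0.6 rad), for 0.1 s.
2. the handle is turned down into the notch (value of joint handle above 1.45 rad and value of joint bolt above 0.025 m), for 0.2 s.
At the end, for the whole second after the job is handed in: The handle lies down in the keeper notch (turned more than 1.45 rad from upright, which is possible only in the notch), the bolt is across (more than 25 mm of travel) and held there by the notch, and both are at rest (all of step 2 and velocity of joint bolt between -0.005 and 0.005 m/s and velocity of joint handle between -0.05 and 0.05 rad/s); the robot touches nothing.
It fails at once if the handle is forced against the rail or the stop with more than 15 N (contact force between bolt_bed and chest above 15 N).
It fails at once if the jar is shifted by more than 20 mm or tipped (distance of jar from where it was at the start of the episode above 0.02 m or angle between jar's own z axis and vertical above 0.4 rad).
It fails at once if the stone or the steel block is shifted by more than 20 mm (distance of any of stone, block from where it was at the start of the episode above 0.02 m).
It also fails if it takes over 54 s, if anything falls off the work surface, if the arm or the gripper's body presses on something with over 40 N, if the wrist force passes 120 N, or if a joint passes its speed limit or range.

ROBOT

A 7-joint arm with a two-finger parallel gripper is mounted at the origin on a cart in front of the work surface, level with it; the furniture and walls round the work are solid. World frame = base frame: x ahead of the robot, y to its left, z up, the work surface at z = 0. Lengths are in mm, angles in rad, forces in N, time in s.
With the tool pointing down it reaches from about 400 to 925 mm from the base axis. Payload 5.6 kg.
Tool frame: the origin (TCP) lies at the centre of the arm's flange, where the gripper is bolted on; the fingertips stand 173 mm ahead of it and the grasp point (between the pads) lies 155 mm ahead of it; z points along the fingers, y is the line along which they close (so a half turn about z gives the same grasp; the last joint's range is limited). The gripper opens to 85 mm and grips with 20 to 120 N. Pads are 22 mm wide; open, the fingers measure 114 mm over their backs; the gripper's body (76 mm by 85 mm) begins 54 mm behind the grasp point. The pads swing forward as they close: fully open they stand 13 mm farther back than shut.
Start: joints at [-1.244, 0.468, -0.012, 1.603, 0.006, 1.071, -0.056], TCP at [234.961, 606.049, 404.69] pointing down, gripper open.
Joint ranges: [-2.53, 2.53], [-0.31, 2.02], [-1.57, 1.55], [0.28, 2.44], [-1.29, 4.43], [0.15, 1.84], [-2.92, 2.92]. Speed limits (rad/s): [2.57, 2.57, 3.14, 3.14, 3.14, 3.14, 3.14].

INTERFACE

Orientations are given as a 3x3 rotation matrix whose columns are the frame's x, y, z axes.
In Python, from rig import * gives the robot as it stands.
- The arm moves only by the shell command python3 -m inch 'ROWS' [FORCE]. ROWS is JSON, a list of rows, each an object with "turn": the turn, a rotation vector about the tool's x, y, z in degrees, a list of three; "travel": the shift along the tool's x, y, z in cm, a list of three; "gripper": the opening in per cent of the stroke, from 0 (shut) to 100 (fully open). In form: [{"turn": [ax, ay, az], "travel": [x, y, z], "gripper": gripper}, ...]. A call has 1 to 10 rows; each row is the pose to reach, as a shift and turn from the pose commanded when the call began, along the tool's axes at that moment; what a row does not reach only later rows make up. A row lasts 1/10 s, in which the tool goes at most 50 mm and 8.59 degrees, less where a joint would pass 70% of its speed; a pose out of reach is approached as far as the arm can. A call with a gripper value outside its range is refused whole. The fingers move at their own pace and stop on an object; FORCE is the grip in N (left out, the last holds). Time passes only in rows, so rows that repeat a pose let the fingers close. It gives the time, the measured TCP pose, the force, the opening and the grip force at its end, in the units of the state.
- get_state(): the state, without advancing time (a new reading comes with each control period).
- snapshot(name): name is "scene" or "top"; returns a dict with "img" (480x640x3 uint8, red, green, blue), "vfov" (degrees; the focal length in pixels is half the picture's height over the tangent of half this angle, whatever the lens; pixels are square), "cx", "cy" (the principal point, pixels), "k1" (the pictures are not rectified: a ray, as slopes to the right and down, at radius r is drawn at 1 + k1 r^2 times it, then the intrinsics apply), "world_from_camera" (4x4, takes a point from camera to world coordinates). Camera axes: x right, y down, z forward; pixel columns grow to the right and rows downward; lengths in mm; the calibration is good to about 2 mm. A picture is of the moment at which its call begins. There is no depth.
- sign_off(): hands the job in; it is judged then, once.
The state is a dict: "clock": time; "qpos": joint angles; "qd": joint speeds; "joint_efforts": joint torques, N m; "position": TCP position; "tcp_rot": TCP orientation; "ft_force": force on the tool from outside, world axes, zero at the start; "ft_torque": the same for the moment, N m; "opening": opening from 0.0 (shut) to 1.0 (fully open); "grip_force": force on a finger pad.
Only numpy, scipy, OpenCV 4.12 (cv2) and the standard library are available. Lean on these libraries where they do the work, as an engineer would, in place of code of your own. Each camera call takes 0.05 s, during which the arm holds its last target. There are 200 camera calls.

## Working session

There is one attempt and no reset: what is moved stays moved. The work goes in short steps, Python scripts to look and compute and a shell command to move; the robot and the scene stay as the last step left them, time stands still between calls to the robot, and variables do not carry over. Pictures are saved under pics/ and viewed, at most 10 in all, crops included, and the job is handed in when it is done.

```bash
mkdir -p pics; cat > h.py <<'E'
from rig import *
import numpy as np, cv2
def save(cam,fn,crop=None,scale=1):
    s=snapshot(cam); im=cv2.cvtColor(s["img"],cv2.COLOR_RGB2BGR)
    cv2.imwrite("pics/raw_"+fn,im)
    if crop: x0,y0,x1,y1=crop; im=im[y0:y1,x0:x1]
    if scale!=1: im=cv2.resize(im,None,fx=scale,fy=scale,interpolation=cv2.INTER_CUBIC)
    cv2.imwrite("pics/"+fn,im); np.save("pics/cal_%s.npy"%cam,{k:v for k,v in s.items() if k!="img"},allow_pickle=True)
    return s
def cal(cam): return np.load("pics/cal_%s.npy"%cam,allow_pickle=True).item()
def K(s):
    f=240/np.tan(np.radians(s["vfov"])/2); return np.array([[f,0,s["cx"]],[0,f,s["cy"]],[0,0,1.]]),np.array([s["k1"],0,0,0.])
def onz(s,pts,z):
    k,d=K(s); n=cv2.undistortPoints(np.array(pts,float).reshape(-1,1,2),k,d).reshape(-1,2)
    T=np.array(s["world_from_camera"]); r=np.c_[n,np.ones(len(n))]@T[:3,:3].T; z=np.broadcast_to(z,len(n))
    return T[:3,3]+r*((z-T[2,3])/r[:,2])[:,None]
def proj(s,P):
    k,d=K(s); M=np.linalg.inv(np.array(s["world_from_camera"]))
    return cv2.projectPoints(np.array(P,float).reshape(-1,1,3),cv2.Rodrigues(M[:3,:3])[0],M[:3,3],k,d)[0].reshape(-1,2)
E
python3 - <<'E'
from h import *
np.set_printoptions(precision=3,suppress=True)
for c in("scene","top"):
    s=save(c,c+"1.png"); print(c,s["vfov"],s["cx"],s["cy"],s["k1"]);print(np.array(s["world_from_camera"]))
st=get_state();print(st["clock"],st["position"],st["tcp_rot"],st["ft_force"])
E
```

```text
scene 49.277413707966645 313.4136830241165 242.1446345710621 -0.03820201567475419
[[   0.548   -0.591    0.592   56.417]
 [  -0.836   -0.405    0.37  -320.886]
 [   0.021   -0.698   -0.716  742.832]
 [   0.       0.       0.       1.   ]]
top 48.14387006851509 321.60186243051703 239.44557270046326 -0.009433590243404807
[[   0.028   -0.989    0.143  448.597]
 [  -0.999   -0.024    0.031  -28.915]
 [  -0.027   -0.144   -0.989 1039.476]
 [   0.       0.       0.       1.   ]]
0.1 [234.893 605.824 403.817] [[-0.932  0.361 -0.   ]
 [ 0.361  0.932 -0.002]
 [-0.    -0.002 -1.   ]] [-0.74   0.056 -0.688]
```

View pics/scene1.png

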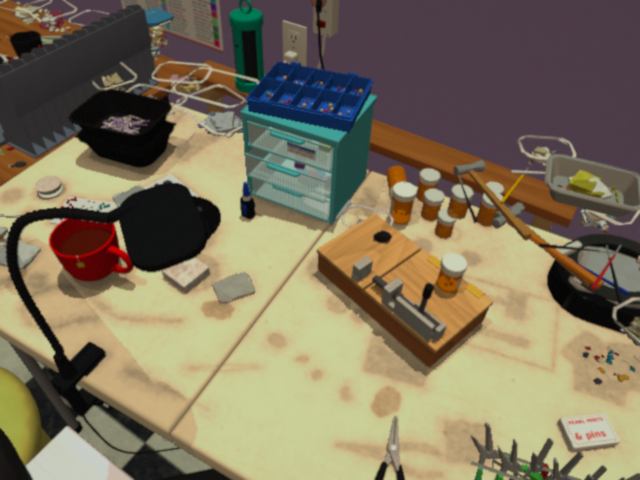

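View pics/top1.png

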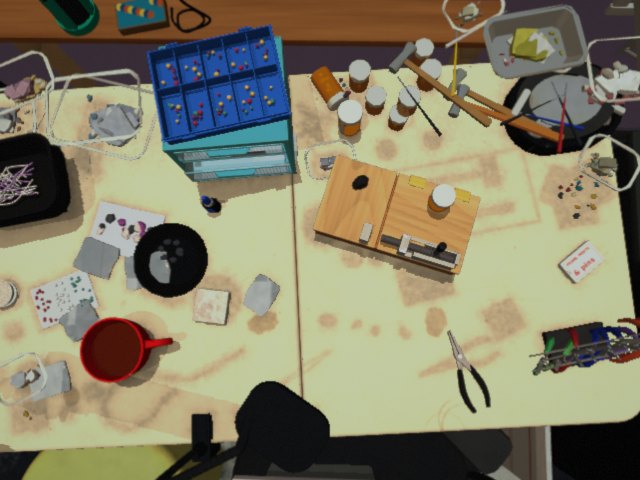

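The scene picture shows the chest at about (405,290), with the bolt and its upright black knob at (428,293). In the top picture the chest spans (315–480, 155–272), with the stone at (361,182), the jar at (443,198) and the knob at (441,247). I'll enlarge both.

```bash
python3 - <<'E'
import cv2
a=cv2.imread("pics/raw_top1.png")[145:285,305:490]; cv2.imwrite("pics/tc.png",cv2.resize(a,None,fx=4,fy=4,interpolation=cv2.INTER_CUBIC))
a=cv2.imread("pics/raw_scene1.png")[210:370,310:500]; cv2.imwrite("pics/sc.png",cv2.resize(a,None,fx=3.75,fy=3.75,interpolation=cv2.INTER_CUBIC))
E
```

```text
(no output)
```

View pics/tc.png

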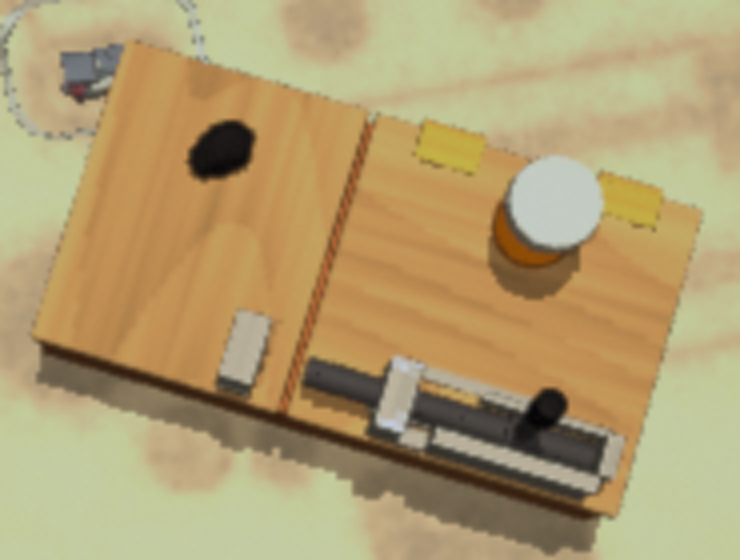

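View pics/sc.png

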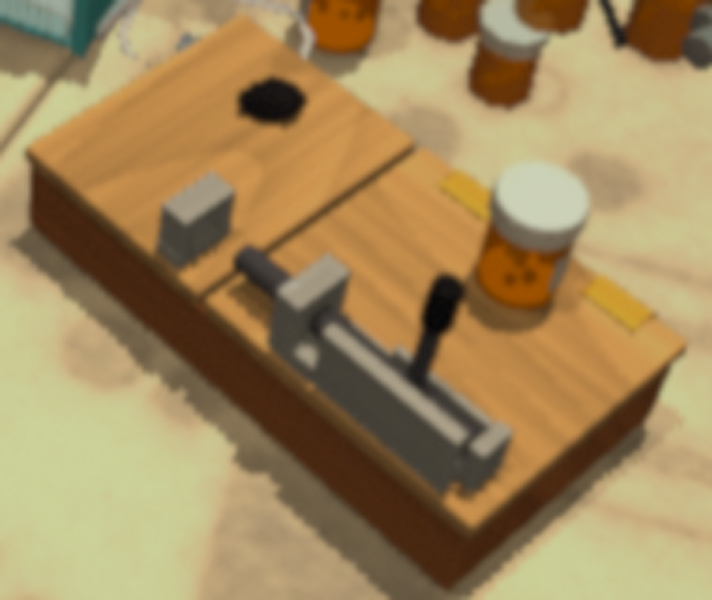

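```bash
cat >> h.py <<'E'
tc=lambda p:(np.array(p,float)+.5)/4-.5+[305,145]
sc=lambda p:(np.array(p,float)+.5)/3.75-.5+[310,210]
def tri(pt,ps):
    from scipy.optimize import least_squares
    f=lambda X:np.r_[(proj(cal("top"),X)-pt).ravel(),(proj(cal("scene"),X)-ps).ravel()]
    r=least_squares(f,[500,-150,80]);return r.x,np.abs(r.fun).max()
E
python3 - <<'E'
from h import *
from scipy.optimize import least_squares
np.set_printoptions(precision=2,suppress=True)
C=np.array([[75,140,60],[75,-140,60],[-75,-140,60],[-75,140,60.]])
t=tc([[127,42],[702,213],[612,518],[35,340]]); s=sc([[243,15],[685,348],[468,530],[28,155]])
def W(p,P): c,n=np.cos(p[2]),np.sin(p[2]); P=np.atleast_2d(P);return np.c_[p[0]+c*P[:,0]-n*P[:,1],p[1]+n*P[:,0]+c*P[:,1],P[:,2]]
T,S=cal("top"),cal("scene")
ft=lambda p:(proj(T,W(p,C))-t).ravel(); fs=lambda p:(proj(S,W(p,C))-s).ravel()
for f in(ft,fs,lambda p:np.r_[ft(p),fs(p)]):
    r=least_squares(f,[500,-150,-.2]);print(r.x,np.degrees(r.x[2]),f(r.x))
p=r.x;np.save("pics/chest.npy",p)
def inv(X): c,n=np.cos(p[2]),np.sin(p[2]); d=np.array(X)-[p[0],p[1],0];return np.array([c*d[0]+n*d[1],-n*d[0]+c*d[1],X[2]])
k,e=tri(tc([550,405]),sc([446,287]));print("knob top",k,e,inv(k))
print("knob expected",W(p,[-55,-85,133]),W(p,[-55,-85,145]))
# stop top face corners (z=99)
for q in [[390,357],[422,362],[412,400],[405,432],[375,425]]: print("top",q,inv(onz(T,[tc(q)],99)[0]))
for q in [[330,255],[350,270],[350,283],[294,305],[272,290]]: print("sc",q,inv(onz(S,[sc(q)],99)[0]))
# jar cap
print("jar",inv(onz(T,[tc([556,203])],118)[0]),"stone",inv(onz(T,[tc([223,150])],70)[0]))
# small block
E
```

```text
[ 642.17 -134.84   -0.28] -15.960117251990457 [-0.27 -0.52  0.46 -0.27  1.22  0.75 -1.45 -0.07]
[ 640.81 -135.79   -0.28] -16.291081473143848 [-0.11 -0.15  1.27 -0.21  0.37  1.18 -1.67 -1.81]
[ 641.62 -135.29   -0.28] -16.12247065215308 [ 0.14 -0.4   0.76  0.26  1.3   1.23 -1.26 -0.   -0.37 -0.45  1.19 -0.87
  0.58  0.6  -1.75 -2.02]
knob top [ 572.41 -202.71  143.28] 0.0033042128758324907 [-47.76 -83.98 143.28]
knob expected [[ 565.17 -201.68  133.  ]] [[ 565.17 -201.68  145.  ]]
top [390, 357] [-40.08 -17.68  99.  ]
top [422, 362] [-37.99 -31.73  99.  ]
top [412, 400] [-55.54 -32.32  99.  ]
top [405, 432] [-70.06 -33.4   99.  ]
top [375, 425] [-71.05 -20.    99.  ]
sc [330, 255] [-38.76 -20.87  99.  ]
sc [350, 270] [-38.33 -32.19  99.  ]
sc [350, 283] [-43.69 -37.12  99.  ]
sc [294, 305] [-70.93 -30.12  99.  ]
sc [272, 290] [-72.22 -18.44  99.  ]
jar [ 43.27 -65.89 118.  ] stone [35.11 81.17 70.  ]
```

Chest: (641.6, -135.3), yaw -16.1°, and by the pictures the stop is at about 48 mm of travel. The handle is upright. The reported start y is +606, but the text puts the start at the right, so I'll make a small test move first.

```bash
python3 -m inch '[{"turn":[0,0,0],"travel":[-1.8,-4.65,-1],"gripper":100},{"turn":[0,0,0],"travel":[-3.6,-9.3,-1],"gripper":100},{"turn":[0,0,0],"travel":[-3.6,-9.3,-1],"gripper":100}]' 20; python3 -c "
from h import *
s=get_state();print(s['qpos'],s['position'],s['tcp_rot'])"
```

```text
clock: 0.4
position: [235.7, 500.3, 413.1]
tcp_rot: [[-0.931, 0.365, -0.001], [0.365, 0.931, -0.008], [-0.002, -0.007, -1.0]]
ft_force: [1.3, 0.3, -0.4]
opening: 1.005
grip_force: 0.0
[-1.18458012e+00  2.97970112e-01 -8.35405338e-03  1.83229532e+00
  4.75122937e-03  1.01878627e+00  1.56357164e-03] [235.69394349 500.32319883 413.12924376] [[-0.93081926  0.36547762 -0.00126848]
 [ 0.36547648  0.93079031 -0.00750621]
 [-0.00156266 -0.00745052 -0.99997102]]
```

```bash
python3 - <<'E'
from h import *
for n,a,b in(("pan",[170,260],[165,225]),("black",[285,425],[165,225]),("clamp",[202,430],[85,360]),("bottle",[210,205],[248,200]),("cabinet far right",[268,28],[372,90]),("cabinet near",[165,138],[250,95])): print(n,tri(np.array(a),np.array(b)))
print(proj(cal("top"),[[500,300,250],[500,-300,250],[400,300,413]]),proj(cal("scene"),[[500,300,250],[500,-300,250]]))
save("top","top2.png")
E
```

```text
pan (array([537.89381466, 306.96698129,  18.97931649]), np.float64(9.391917438116849))
black (array([314.59654701,  31.87464143, 346.22592367]), np.float64(0.13966826081357908))
clamp (array([235.30478935, 215.46550486,   9.88865072]), np.float64(0.07969838198499701))
bottle (array([654.69455146, 214.32294599,  46.95189215]), np.float64(1.1997271608485107))
cabinet far right (array([925.12278259,  96.02726611, 205.58415904]), np.float64(0.846181027331852))
cabinet near (array([718.79452185, 243.32353021, 242.44772342]), np.float64(1.1977144111311588))
[[116.34267922 276.46890204]
 [523.84903782 287.13581617]
 [ 52.60578759 351.71202663]] [[137.37342258 137.75756306]
 [493.47923696 303.42036346]]
```

View pics/top2.png

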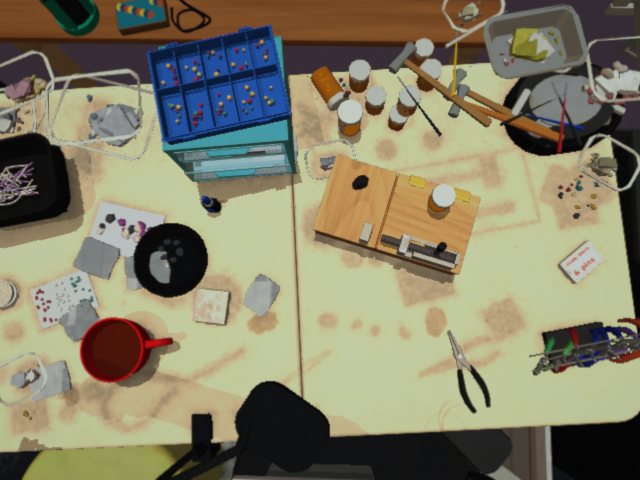

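The view hasn't changed visibly: no arm in it, and the lamp head is at (285,425), about 346 mm high. I'll difference the two pictures for shadows or reflections of the arm to settle which side it is on.

```bash
python3 - <<'E'
from h import *
a=cv2.imread("pics/raw_top1.png").astype(int);b=cv2.imread("pics/raw_top2.png").astype(int)
m=(np.abs(a-b).max(2)>12).astype(np.uint8)
n,l,st,c=cv2.connectedComponentsWithStats(cv2.dilate(m,np.ones((7,7),np.uint8)))
for i in range(1,n):
    if st[i,4]>80: print(st[i],c[i])
a=cv2.imread("pics/raw_scene1.png").astype(int);s=save("scene","scene2.png");b=cv2.imread("pics/raw_scene2.png").astype(int)
m=(np.abs(a-b).max(2)>12).astype(np.uint8);print("scene")
n,l,st,c=cv2.connectedComponentsWithStats(cv2.dilate(m,np.ones((7,7),np.uint8)))
for i in range(1,n):
    if st[i,4]>80: print(st[i],c[i])
E
```

```text
[  41  349   86   38 1583] [ 77.06443462 368.41377132]
[102 362  10  10  89] [106.39325843 366.53932584]
[ 129  364  119   44 2020] [187.34554455 385.53316832]
[   0  374  111   51 2534] [ 45.64364641 402.6949487 ]
[ 113  411   82   32 1339] [156.643764   425.47647498]
[ 322  412   51   28 1027] [344.41772152 426.77507303]
[  0 434  65  22 957] [ 29.1985371  446.23406479]
[208 435  23  11 222] [218.13963964 440.27927928]
scene
[  24  229  218  250 6685] [136.0946896  354.29244577]
[  0 262  33  55 730] [ 12.63561644 288.26438356]
[ 42 317  36  47 776] [ 60.53221649 339.71262887]
[ 78 372  24  22 352] [ 89.5625     382.29829545]
[  0 425  39  55 755] [ 18.52980132 453.66092715]
[104 458  33  22 491] [116.91242363 470.85132383]
```

The shadows that moved are on the left, so the reported pose (y = +500) is right and the lamp stands between the arm and the chest. I'll rise first, then swing over to the chest at a large radius.

```bash
python3 -m inch '[{"turn":[0,0,0],"travel":[0,0,-20],"gripper":100},{"turn":[0,0,0],"travel":[0,0,-20],"gripper":100},{"turn":[0,0,0],"travel":[0,0,-20],"gripper":100},{"turn":[0,0,0],"travel":[0,0,-20],"gripper":100},{"turn":[0,0,0],"travel":[-24,-3.4,-20],"gripper":100},{"turn":[0,0,0],"travel":[-24,-3.4,-20],"gripper":100},{"turn":[0,0,0],"travel":[-24,-3.4,-20],"gripper":100},{"turn":[0,0,0],"travel":[-24,-3.4,-20],"gripper":100},{"turn":[0,0,0],"travel":[-24,-3.4,-20],"gripper":100},{"turn":[0,0,0],"travel":[-24,-3.4,-20],"gripper":100}]' 20; python3 -c "
from h import *
s=get_state();print(s['qpos'])
b=[tri(np.array(a),np.array(c)) for a,c in (([285,383],[185,185]),([325,425],[215,215]),([200,455],[15,240]))];print(b)"
```

```text
clock: 1.5
position: [452.1, 384.4, 614.4]
tcp_rot: [[-0.929, 0.371, 0.003], [0.371, 0.929, -0.002], [-0.004, -0.001, -1.0]]
ft_force: [-1.0, 0.4, 0.2]
opening: 1.001
grip_force: 0.0
[-0.89766514  0.23489232  0.17078242  1.46309608 -0.03595287  1.44629153
  0.46384997]
[(array([363.78359141,  36.84557896, 366.456158  ]), np.float64(4.743774527359108)), (array([328.01475257, -24.88035827, 380.56752133]), np.float64(6.189569165172998)), (array([238.68012   , 170.24802655, 303.85120331]), np.float64(24.367372307413007))]
```

```bash
R='{"turn":[0,0,-5.7],"travel":[-32.2,-50.3,0],"gripper":100}'; python3 -m inch '[{"turn":[0,0,-1],"travel":[-32.2,-50.3,0],"gripper":100},{"turn":[0,0,-2],"travel":[-32.2,-50.3,0],"gripper":100},{"turn":[0,0,-3],"travel":[-32.2,-50.3,0],"gripper":100},{"turn":[0,0,-4],"travel":[-32.2,-50.3,0],"gripper":100},{"turn":[0,0,-5],"travel":[-32.2,-50.3,0],"gripper":100},{"turn":[0,0,-5.7],"travel":[-32.2,-50.3,0],"gripper":100},{"turn":[0,0,-5.7],"travel":[-32.2,-50.3,0],"gripper":100},{"turn":[0,0,-5.7],"travel":[-32.2,-50.3,0],"gripper":100},{"turn":[0,0,-5.7],"travel":[-32.2,-50.3,0],"gripper":100},{"turn":[0,0,-5.7],"travel":[-32.2,-50.3,0],"gripper":100}]'; python3 -m inch '[{"turn":[0,0,0],"travel":[-5,-11,8],"gripper":50},{"turn":[0,0,0],"travel":[-5,-11,8],"gripper":50},{"turn":[0,0,0],"travel":[-5,-11,8],"gripper":50},{"turn":[0,0,0],"travel":[-5,-11,8],"gripper":50}]';  python3 -c "
from h import *
s=get_state();print(s['qpos'])"
```

```text
clock: 2.5
position: [546.6, -102.7, 615.2]
tcp_rot: [[-0.964, 0.265, 0.002], [0.265, 0.964, -0.0], [-0.002, 0.0, -1.0]]
ft_force: [0.7, 0.4, -0.9]
opening: 0.999
grip_force: 0.0
clock: 2.9
position: [564.3, -225.5, 530.7]
tcp_rot: [[-0.962, 0.273, -0.007], [0.273, 0.962, -0.003], [0.006, -0.004, -1.0]]
ft_force: [-0.8, 0.0, -0.0]
opening: 0.503
grip_force: 0.0
[-0.13324913  0.32109058  0.59699094  1.58628435 -0.17990338  1.29605903
  1.78366127]
```

```bash
python3 -m inch '[{"turn":[0,0,0],"travel":[0,2.4,5],"gripper":50},{"turn":[0,0,0],"travel":[0,2.4,10],"gripper":50},{"turn":[0,0,0],"travel":[0,2.4,15],"gripper":50},{"turn":[0,0,0],"travel":[0,2.4,18],"gripper":50},{"turn":[0,0,0],"travel":[0,2.4,18],"gripper":50},{"turn":[0,0,0],"travel":[0,2.4,18],"gripper":50}]'; python3 -c "
from h import *
print(get_state()['position'])
save('scene','scene3.png',(330,150,510,330),3.3)
im=cv2.imread('pics/scene3.png')
save('top','top3.png',(380,180,480,280),5.94)
cv2.imwrite('pics/both3.png',cv2.resize(np.hstack([im,cv2.imread('pics/top3.png')]),(800,400)))"
```

```text
clock: 3.5
position: [572.1, -197.6, 355.5]
tcp_rot: [[-0.964, 0.265, 0.001], [0.265, 0.964, -0.0], [-0.001, -0.0, -1.0]]
ft_force: [0.1, 0.6, 1.1]
opening: 0.501
grip_force: 0.0
[ 572.07834223 -197.62018949  355.4834191 ]
```

View pics/both3.png

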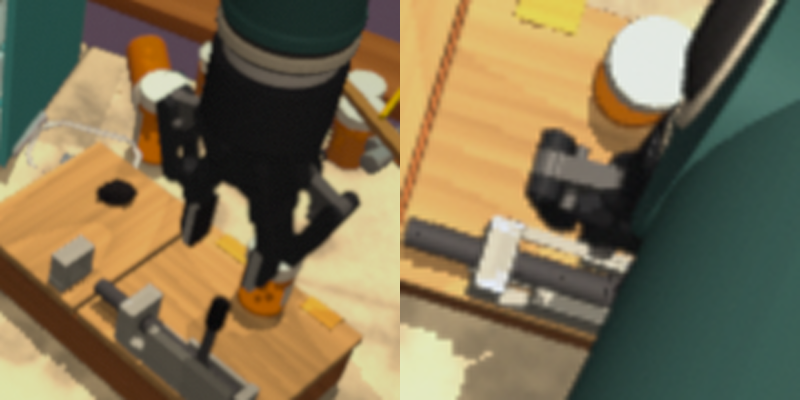

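The gripper is above the knob: fingertips at (190,240) and (258,285) in the left crop, knob end at (217,302). I'll check this against the projection.

```bash
python3 - <<'E'
from h import *
S=cal("scene");np.set_printoptions(precision=1,suppress=True)
print(proj(S,[[572,-197.6,355.5-173+z] for z in(0,7,13)]), "seen mid",330+224*.45,150+262*.45)
p=np.load("pics/chest.npy");c,n=np.cos(p[2]),np.sin(p[2]);st=get_state();R=np.array(st["tcp_rot"])
for cx,cy in((-55,-85),(-50,-85)):
    w=np.array([p[0]+c*cx-n*cy,p[1]+n*cx+c*cy,288]);d=w-st["position"];print(w,R.T@d)
print(R.T@np.r_[c,n,0],R.T@np.r_[-n,c,0])
E
```

```text
[[430.1 267.4]
 [431.  264.2]
 [431.7 261.4]] seen mid 430.8 267.9
[ 565.2 -201.7  288. ] [ 6.2 -5.  69.3]
[ 570.  -203.1  288. ] [ 1.2 -5.1 69.3]
[-1. -0.  0.] [-0.  1.  0.]
```

```bash
python3 -m inch '[{"turn":[0,0,0],"travel":[0.3,-0.5,2],"gripper":50},{"turn":[0,0,0],"travel":[0.3,-0.5,4],"gripper":50},{"turn":[0,0,0],"travel":[0.3,-0.5,5.5],"gripper":50},{"turn":[0,0,0],"travel":[0.3,-0.5,6.8],"gripper":50},{"turn":[0,0,0],"travel":[0.3,-0.5,6.8],"gripper":50},{"turn":[0,0,0],"travel":[0.3,-0.5,6.8],"gripper":50}]'; python3 -c "
from h import *
s=get_state();print(s['position'],s['ft_force'])
save('scene','scene4.png',(370,230,470,330),6)"
```

```text
clock: 4.2
position: [566.9, -202.6, 287.3]
tcp_rot: [[-0.964, 0.267, 0.001], [0.267, 0.964, -0.0], [-0.001, -0.0, -1.0]]
ft_force: [0.3, -0.3, -0.8]
opening: 0.499
grip_force: 0.0
[ 566.89377707 -202.57988504  287.25484064] [ 0.3236757  -0.28620003 -0.84166641]
```

View pics/scene4.png

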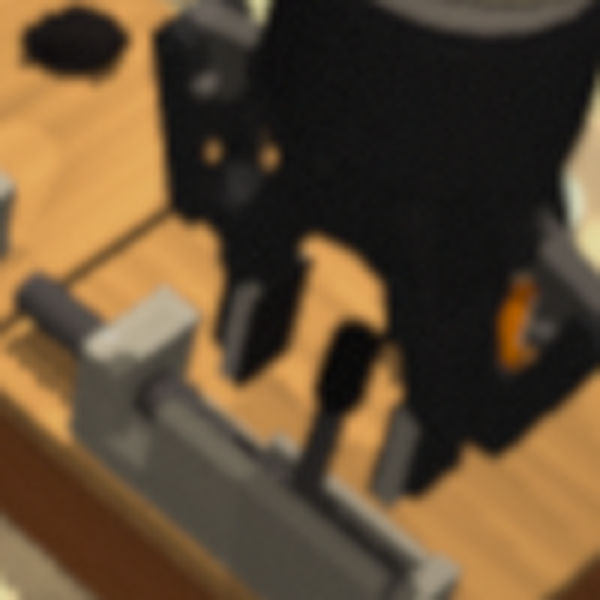

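The knob (350,370) sits between the pads (240,350) and (400,450). Closing now.

```bash
python3 -m inch '[{"turn":[0,0,0],"travel":[0,0,0],"gripper":40},{"turn":[0,0,0],"travel":[0,0,0],"gripper":30},{"turn":[0,0,0],"travel":[0,0,0],"gripper":24},{"turn":[0,0,0],"travel":[0,0,0],"gripper":20},{"turn":[0,0,0],"travel":[0,0,0],"gripper":16},{"turn":[0,0,0],"travel":[0,0,0],"gripper":12},{"turn":[0,0,0],"travel":[0,0,0],"gripper":8},{"turn":[0,0,0],"travel":[0,0,0],"gripper":5},{"turn":[0,0,0],"travel":[0,0,0],"gripper":5},{"turn":[0,0,0],"travel":[0,0,0],"gripper":5}]' 20
```

```text
clock: 5.25
position: [567.0, -201.5, 287.0]
tcp_rot: [[-0.964, 0.266, 0.001], [0.266, 0.964, 0.001], [-0.0, 0.002, -1.0]]
ft_force: [1.0, 5.5, 3.8]
opening: 0.157
grip_force: 19.6
```

```bash
python3 -m inch '[{"turn":[0,0,0],"travel":[0,0.4,0],"gripper":5},{"turn":[0,0,0],"travel":[0,0.8,0],"gripper":5},{"turn":[0,0,0],"travel":[0,1.2,0],"gripper":5},{"turn":[0,0,0],"travel":[0,1.5,0],"gripper":5},{"turn":[0,0,0],"travel":[0,1.5,0],"gripper":5}]'; python3 -m inch '[{"turn":[0,0,0],"travel":[0,0.4,0],"gripper":5},{"turn":[0,0,0],"travel":[0,0.8,0],"gripper":5},{"turn":[0,0,0],"travel":[0,1.2,0],"gripper":5},{"turn":[0,0,0],"travel":[0,1.4,0],"gripper":5},{"turn":[0,0,0],"travel":[0,1.4,0],"gripper":5}]'
```

```text
clock: 5.75
position: [570.8, -187.9, 287.0]
tcp_rot: [[-0.964, 0.267, 0.001], [0.267, 0.964, -0.0], [-0.001, -0.0, -1.0]]
ft_force: [0.2, -1.1, 4.3]
opening: 0.155
grip_force: 19.7
clock: 6.25
position: [574.6, -174.0, 287.0]
tcp_rot: [[-0.964, 0.267, 0.001], [0.267, 0.964, -0.0], [-0.001, 0.0, -1.0]]
ft_force: [0.4, -2.3, 5.4]
opening: 0.155
grip_force: 19.8
```

```bash
python3 -m inch '[{"turn":[0,0,0],"travel":[0,0.2,0],"gripper":5},{"turn":[0,0,0],"travel":[0,0.4,0],"gripper":5},{"turn":[0,0,0],"travel":[0,0.6,0],"gripper":5},{"turn":[0,0,0],"travel":[0,0.7,-0.05],"gripper":5},{"turn":[0,0,0],"travel":[0,0.7,-0.1],"gripper":5}]'; for i in 1 2 3 ; do python3 -m inch '[{"turn":[0,0,0],"travel":[0,0.1,0],"gripper":5},{"turn":[0,0,0],"travel":[0,0.2,0],"gripper":5},{"turn":[0,0,0],"travel":[0,0.2,0],"gripper":5}]' | egrep 'pos|force' ; done
```

```text
clock: 6.75
position: [576.0, -167.5, 287.2]
tcp_rot: [[-0.964, 0.267, -0.001], [0.267, 0.964, -0.0], [0.0, -0.0, -1.0]]
ft_force: [0.9, -3.2, -2.1]
opening: 0.154
grip_force: 19.5
position: [576.5, -165.6, 287.2]
ft_force: [1.8, -3.4, -3.1]
grip_force: 19.5
position: [577.0, -163.6, 287.2]
ft_force: [1.5, -3.8, -5.2]
grip_force: 19.5
position: [577.6, -161.7, 287.3]
ft_force: [1.8, -3.7, -7.1]
grip_force: 19.5
```

```bash
for i in 1 2 3; do python3 -m inch '[{"turn":[0,0,0],"travel":[0,0.1,0.02],"gripper":5},{"turn":[0,0,0],"travel":[0,0.15,0.02],"gripper":5},{"turn":[0,0,0],"travel":[0,0.15,0.02],"gripper":5}]' | egrep 'pos|force'; done
```

```text
position: [578.0, -160.4, 287.3]
ft_force: [0.5, -3.4, -7.2]
grip_force: 19.5
position: [578.4, -159.0, 287.2]
ft_force: [-0.8, -4.2, -6.1]
grip_force: 19.6
position: [579.0, -157.6, 287.2]
ft_force: [-1.1, -3.7, -4.2]
grip_force: 19.7
```

```bash
for i in 1 2; do python3 -m inch '[{"turn":[0,0,0],"travel":[0,0.05,0.02],"gripper":5},{"turn":[0,0,0],"travel":[0,0.1,0.02],"gripper":5},{"turn":[0,0,0],"travel":[0,0.1,0.02],"gripper":5}]' | egrep 'pos|force'; done
```

```text
position: [579.3, -156.7, 287.1]
ft_force: [-0.7, -4.1, -2.1]
grip_force: 19.9
position: [579.7, -155.7, 287.1]
ft_force: [-1.4, -4.1, 0.9]
grip_force: 20.1
```

```bash
for i in 1 2; do python3 -m inch '[{"turn":[0,0,0],"travel":[0,0.05,0],"gripper":5},{"turn":[0,0,0],"travel":[0,0.08,0],"gripper":5},{"turn":[0,0,0],"travel":[0,0.08,0],"gripper":5}]' | egrep 'pos|force'; done
```

```text
position: [579.7, -155.4, 287.1]
ft_force: [-0.3, -5.4, 1.4]
grip_force: 20.2
position: [579.8, -155.2, 287.1]
ft_force: [-3.0, -6.1, 0.9]
grip_force: 20.2
```

Stop felt: the tool slows at about 48 mm of travel, which matches the picture, and the force rises by about 2 N. I'll ease off 2 mm so the shank is clear over the notch, then begin the arc.

```bash
python3 -m inch '[{"turn":[0,0,0],"travel":[0,-0.1,0],"gripper":5},{"turn":[0,0,0],"travel":[0,-0.2,0],"gripper":5},{"turn":[0,0,0],"travel":[0.29,-0.2,0.01],"gripper":5},{"turn":[0,0,0],"travel":[0.58,-0.2,0.03],"gripper":5},{"turn":[0,0,0],"travel":[0.96,-0.2,0.08],"gripper":5},{"turn":[0,0,0],"travel":[0.96,-0.2,0.08],"gripper":5}]'; python3 -m inch '[{"turn":[0,0,0],"travel":[0.2,0,0.04],"gripper":5},{"turn":[0,0,0],"travel":[0.47,0,0.11],"gripper":5},{"turn":[0,0,0],"travel":[0.47,0,0.11],"gripper":5}]'
```

```text
clock: 10.35
position: [570.3, -153.4, 286.4]
tcp_rot: [[-0.964, 0.267, 0.002], [0.267, 0.964, -0.0], [-0.002, 0.0, -1.0]]
ft_force: [1.8, -3.2, 3.1]
opening: 0.15
grip_force: 20.7
clock: 10.65
position: [565.5, -152.3, 285.3]
tcp_rot: [[-0.964, 0.267, 0.001], [0.267, 0.964, 0.0], [-0.001, 0.0, -1.0]]
ft_force: [1.4, -4.0, 5.0]
opening: 0.152
grip_force: 21.1
```

```bash
for i in 1; do python3 -m inch '[{"turn":[0,0,0],"travel":[0.25,0,0.04],"gripper":5},{"turn":[0,0,0],"travel":[0.5,0,0.11],"gripper":5},{"turn":[0,0,0],"travel":[0.5,0,0.11],"gripper":5}]'| egrep 'pos|force'; python3 -m inch '[{"turn":[0,0,0],"travel":[0.2,0,0.07],"gripper":5},{"turn":[0,0,0],"travel":[0.4,0,0.16],"gripper":5},{"turn":[0,0,0],"travel":[0.4,0,0.16],"gripper":5}]'| egrep 'pos|force'; done
```

```text
position: [560.1, -150.8, 283.5]
ft_force: [-0.3, -3.4, 4.4]
grip_force: 19.4
position: [556.2, -149.7, 281.9]
ft_force: [-0.7, -3.3, 5.2]
grip_force: 19.5
```

```bash
python3 -m inch '[{"turn":[0,0,0],"travel":[0.4,0,0.23],"gripper":5},{"turn":[0,0,0],"travel":[0.8,0,0.51],"gripper":5},{"turn":[0,0,0],"travel":[1.15,0,0.79],"gripper":5},{"turn":[0,0,0],"travel":[1.45,0,1.06],"gripper":5},{"turn":[0,0,0],"travel":[1.45,0,1.06],"gripper":5}]'| egrep 'pos|force'
```

```text
position: [541.4, -145.6, 270.6]
ft_force: [-4.0, -3.0, 4.8]
grip_force: 19.6
```

```bash
python3 -m inch '[{"turn":[0,0,0],"travel":[0.33,0,0.33],"gripper":5},{"turn":[0,0,0],"travel":[0.65,0,0.7],"gripper":5},{"turn":[0,0,0],"travel":[0.95,0,1.1],"gripper":5},{"turn":[0,0,0],"travel":[0.95,0,1.1],"gripper":5}]'| egrep 'pos|force';python3 -m inch '[{"turn":[0,0,0],"travel":[0.22,0,0.43],"gripper":5},{"turn":[0,0,0],"travel":[0.42,0,0.86],"gripper":5},{"turn":[0,0,0],"travel":[0.58,0,1.3],"gripper":5},{"turn":[0,0,0],"travel":[0.58,0,1.3],"gripper":5}]'| egrep 'pos|force'
```

```text
position: [532.6, -143.2, 259.5]
ft_force: [-3.1, -2.3, 4.0]
grip_force: 19.5
position: [527.2, -141.7, 246.6]
ft_force: [-4.8, -1.5, 3.5]
grip_force: 20.1
```

```bash
python3 -m inch '[{"turn":[0,0,0],"travel":[0.12,0,0.35],"gripper":5},{"turn":[0,0,0],"travel":[0.2,0,0.7],"gripper":5},{"turn":[0,0,0],"travel":[0.22,0,1.0],"gripper":5},{"turn":[0,0,0],"travel":[0.22,0,1.0],"gripper":5}]'| egrep 'pos|force';python3 -m inch '[{"turn":[0,0,0],"travel":[0.03,0,0.2],"gripper":5},{"turn":[0,0,0],"travel":[0.05,0,0.4],"gripper":5},{"turn":[0,0,0],"travel":[0.05,0,0.4],"gripper":5}]'| egrep 'pos|force'; python3 -c "
from h import *
save('scene','scene5.png',(350,230,470,330),6)"
```

```text
position: [525.2, -141.1, 236.9]
ft_force: [-3.7, -2.2, 2.8]
grip_force: 20.8
position: [524.9, -141.1, 233.0]
ft_force: [-4.6, -1.9, 2.4]
grip_force: 20.6
```

View pics/scene5.png

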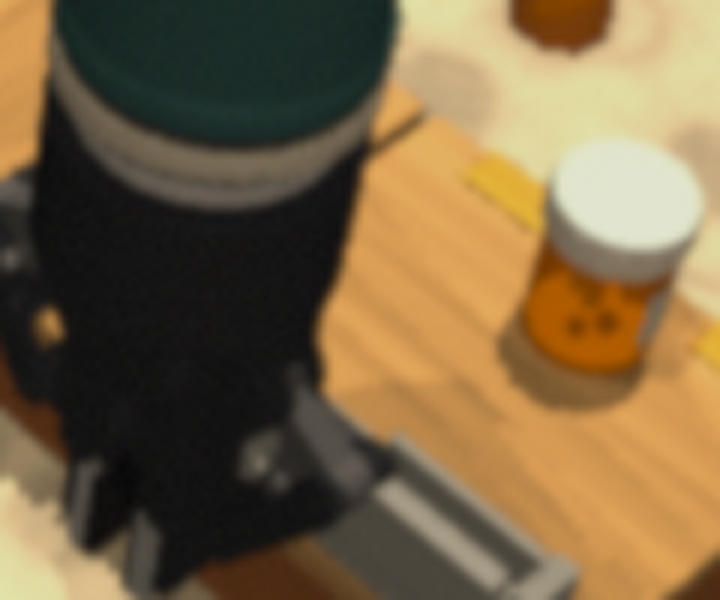

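The gripper, with pads at (90,510) and (145,560), now hides the handle beyond the front edge, and the jar is untouched. I'll go down in small steps until the end is felt.

```bash
for i in 1 2 3; do python3 -m inch '[{"turn":[0,0,0],"travel":[0,0,0.05],"gripper":5},{"turn":[0,0,0],"travel":[0,0,0.1],"gripper":5},{"turn":[0,0,0],"travel":[0,0,0.1],"gripper":5}]' | egrep 'pos|ft_force'; done
```

```text
position: [524.8, -141.0, 232.2]
ft_force: [-5.4, -1.1, 2.0]
position: [524.7, -141.1, 231.2]
ft_force: [-5.8, -2.2, 3.7]
position: [524.7, -141.0, 230.2]
ft_force: [-6.2, -1.7, 2.9]
```

```bash
for i in 1 2; do python3 -m inch '[{"turn":[0,0,0],"travel":[0,0,0.05],"gripper":5},{"turn":[0,0,0],"travel":[0,0,0.08],"gripper":5},{"turn":[0,0,0],"travel":[0,0,0.08],"gripper":5}]' | egrep 'pos|ft_force'; done
```

```text
position: [524.7, -141.0, 229.4]
ft_force: [-5.6, -3.4, 3.2]
position: [524.8, -141.0, 228.6]
ft_force: [-6.0, -1.8, 2.8]
```

```bash
for i in 1 2 3; do python3 -m inch '[{"turn":[0,0,0],"travel":[-0.02,0,0.05],"gripper":5},{"turn":[0,0,0],"travel":[-0.03,0,0.08],"gripper":5},{"turn":[0,0,0],"travel":[-0.03,0,0.08],"gripper":5}]' | egrep 'pos|ft_force'; done
```

```text
position: [524.9, -141.1, 227.7]
ft_force: [-5.8, -1.4, 2.3]
position: [525.0, -141.1, 226.7]
ft_force: [-6.1, -2.7, 3.4]
position: [525.1, -141.2, 225.9]
ft_force: [-7.5, -1.4, 3.4]
```

```bash
for i in 1 2 3; do python3 -m inch '[{"turn":[0,0,0],"travel":[0.02,0,0.05],"gripper":5},{"turn":[0,0,0],"travel":[0.04,0,0.08],"gripper":5},{"turn":[0,0,0],"travel":[0.04,0,0.08],"gripper":5}]' | egrep 'pos|ft_force|grip|open'; done
```

```text
position: [525.1, -141.1, 225.2]
ft_force: [-5.1, -1.7, 3.5]
opening: 0.155
grip_force: 19.5
position: [524.9, -141.1, 224.6]
ft_force: [-5.5, -2.7, 3.0]
opening: 0.149
grip_force: 19.7
position: [524.8, -141.0, 223.9]
ft_force: [-3.9, -1.8, 2.8]
opening: 0.153
grip_force: 19.5
```

```bash
python3 -m inch '[{"turn":[0,0,0],"travel":[0,0,0],"gripper":20},{"turn":[0,0,0],"travel":[0,0,0],"gripper":30},{"turn":[0,0,0],"travel":[0,0,0],"gripper":45},{"turn":[0,0,0],"travel":[0,0,0],"gripper":45},{"turn":[0,0,0],"travel":[0,0,-2],"gripper":45},{"turn":[0,0,0],"travel":[0,0,-5],"gripper":45},{"turn":[0,0,0],"travel":[0,0,-9],"gripper":45},{"turn":[0,0,0],"travel":[0,0,-14],"gripper":45},{"turn":[0,0,0],"travel":[0,0,-14],"gripper":45}]'; python3 -c "
from h import *
save('scene','scene6.png',(330,230,470,350),5);im=cv2.imread('pics/scene6.png')
save('top','top6.png',(380,180,480,300),5)
a=np.hstack([im,cv2.imread('pics/top6.png')]);cv2.imwrite('pics/both6.png',cv2.resize(a,(800,400)))"
```

```text
clock: 17.5
position: [527.4, -142.0, 370.4]
tcp_rot: [[-0.964, 0.267, 0.012], [0.267, 0.964, -0.001], [-0.012, 0.002, -1.0]]
ft_force: [0.0, -0.5, 0.2]
opening: 0.446
grip_force: 0.0
```

View pics/both6.png

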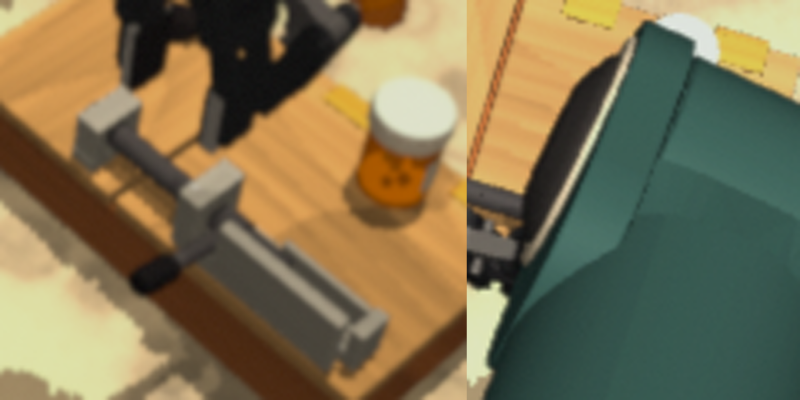

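The handle lies down in the notch: shank from (215,245), knob end near (138,282). I'll work out its angle by projection.

```bash
python3 - <<'E'
from h import *
np.set_printoptions(precision=1,suppress=True)
S=cal("scene");p=np.load("pics/chest.npy");c,n=np.cos(p[2]),np.sin(p[2])
def W(x,y,z): return [p[0]+c*x-n*y,p[1]+n*x+c*y,z]
v=lambda q:(q-[330,230])*3.3333
for y in(-41,-38):
  for t in(1.2,1.35,1.45,1.57,1.6):
    print(y,t,v(proj(S,[W(-55-r*np.sin(t),y,77+r*np.cos(t)) for r in(22,44,56,68)])).ravel())
im=cv2.imread("pics/raw_scene6.png")[295:325,360:405].max(2);print(im[8:24,6:40])
print(get_state()["clock"])
E
```

```text
-41 1.2 [199.7 240.3 171.5 252.1 155.7 258.8 139.6 265.6]
-41 1.35 [197.5 245.4 167.1 262.4 150.2 272.  132.9 281.7]
-41 1.45 [196.3 248.6 165.  268.8 147.5 280.1 129.7 291.6]
-41 1.57 [195.4 252.1 163.3 275.9 145.4 289.1 127.3 302.5]
-41 1.6 [195.3 252.9 163.  277.5 145.1 291.2 126.9 305. ]
-38 1.2 [195.1 236.5 167.  248.2 151.1 254.8 135.  261.5]
-38 1.35 [192.9 241.6 162.6 258.5 145.6 268.  128.3 277.6]
-38 1.45 [191.8 244.7 160.5 264.9 143.  276.1 125.2 287.6]
-38 1.57 [190.9 248.3 158.8 272.  140.9 285.1 122.8 298.5]
-38 1.6 [190.7 249.1 158.5 273.6 140.6 287.2 122.4 301. ]
[[ 79  78  78  78  79  78  77  76  75  77  82  90 102 122 142 138 104  80
   72  68  65  67  69  69  68  66  62  60  63  71  71  71  72  76]
 [ 79  79  79  79  79  79  78  77  75  74  77  84  90  96 105 109  98  82
   72  67  67  68  68  67  65  61  56  54  60  70  73  72  72  72]
 [ 80  79  79  79  79  79  79  78  75  74  72  74  75  77  78  83  86  80
   73  71  70  68  65  61  56  54  53  56  64  70  71  71  71  71]
 [ 79  80  80  80  79  79  79  78  76  72  64  57  51  49  53  59  69  76
   76  73  67  64
[... 1047 characters left out ...]
 74  35  14  13  17  20  22  22  21  18  18  23  31  41  53  65
   71  71  75  78  81  85  88  92  95  97  94  89  79  74  71  70]
 [125 118  93  50  19  15  14  15  19  20  17  18  25  40  53  61  69  72
   72  74  73  74  76  79  83  87  91  95  99  99  91  81  74  72]
 [126 124 111  73  36  18  12  14  16  18  23  32  44  60  69  72  74  74
   74  74  73  73  74  75  78  86  89  91  94  98  98  91  82  75]
 [126 126 122 101  69  43  25  20  26  32  43  55  63  72  76  76  75  74
   75  73  73  73  73  74  75  79  84  88  91  93  98  98  92  84]
 [129 130 131 124 107  83  63  57  54  58  65  72  73  74  76  76  77  75
   75  74  73  73  73  73  74  74  78  83  87  89  93  97  98  95]]
17.6
```

The handle reads about 1.35–1.4 rad, so the pads probably slid at the end. I'll shut the fingers and nudge the knob down from above until it stops.

```bash
python3 -m inch '[{"turn":[0,0,0],"travel":[0.2,-0.2,0],"gripper":20},{"turn":[0,0,0],"travel":[0.2,-0.2,0],"gripper":0},{"turn":[0,0,0],"travel":[0.2,-0.2,3],"gripper":0},{"turn":[0,0,0],"travel":[0.2,-0.2,6],"gripper":0},{"turn":[0,0,0],"travel":[0.2,-0.2,8],"gripper":0},{"turn":[0,0,0],"travel":[0.2,-0.2,8.6],"gripper":0},{"turn":[0,0,0],"travel":[0.2,-0.2,8.6],"gripper":0}]'; for i in 1 2 3 ; do python3 -m inch '[{"turn":[0,0,0],"travel":[0,0,0.1],"gripper":0},{"turn":[0,0,0],"travel":[0,0,0.2],"gripper":0},{"turn":[0,0,0],"travel":[0,0,0.3],"gripper":0},{"turn":[0,0,0],"travel":[0,0,0.3],"gripper":0}]'| egrep 'pos|ft'; done
```

```text
clock: 18.3
position: [522.4, -142.6, 276.8]
tcp_rot: [[-0.964, 0.268, -0.003], [0.268, 0.964, -0.0], [0.003, -0.001, -1.0]]
ft_force: [0.0, 0.9, 0.1]
opening: -0.0
grip_force: 0.0
position: [522.9, -142.5, 275.5]
ft_force: [0.5, 1.0, -0.7]
position: [522.8, -142.5, 271.9]
ft_force: [0.3, 0.2, -1.0]
position: [522.7, -142.5, 268.9]
ft_force: [-0.3, 1.4, 0.6]
```

```bash
for i in 1 2 3 4 5; do python3 -m inch '[{"turn":[0,0,0],"travel":[0,0,0.1],"gripper":0},{"turn":[0,0,0],"travel":[0,0,0.2],"gripper":0},{"turn":[0,0,0],"travel":[0,0,0.2],"gripper":0}]'| egrep 'pos|ft'; done
```

```text
position: [522.7, -142.5, 266.9]
ft_force: [1.1, 0.3, 0.9]
position: [522.8, -142.5, 265.0]
ft_force: [-0.8, 0.0, 0.2]
position: [522.8, -142.5, 263.0]
ft_force: [0.1, -0.9, -0.6]
position: [522.8, -142.5, 261.0]
ft_force: [-0.6, -0.3, 0.5]
position: [522.8, -142.5, 258.9]
ft_force: [-0.2, -0.4, 0.2]
```

```bash
for i in 1 2 3 4 5; do python3 -m inch '[{"turn":[0,0,0],"travel":[0,0,0.06],"gripper":0},{"turn":[0,0,0],"travel":[0,0,0.12],"gripper":0},{"turn":[0,0,0],"travel":[0,0,0.12],"gripper":0}]'| egrep 'pos|ft' | tee /tmp/o; done
```

```text
position: [522.8, -142.5, 257.8]
ft_force: [-0.1, -0.1, -0.2]
position: [522.8, -142.5, 256.6]
ft_force: [-0.7, 0.8, -0.0]
position: [522.8, -142.5, 255.6]
ft_force: [-1.5, 0.7, 3.1]
position: [522.8, -142.7, 255.0]
ft_force: [-3.1, 0.3, 9.1]
position: [522.8, -142.8, 254.5]
ft_force: [-5.7, 2.3, 15.8]
```

The stop is felt at tip height 82.5 mm, where the fully lowered knob's top should be (82 mm). Lifting off.

```bash
python3 -m inch '[{"turn":[0,0,0],"travel":[0,0,-0.2],"gripper":0},{"turn":[0,0,0],"travel":[0,0,-1],"gripper":0},{"turn":[0,0,0],"travel":[0,0,-4],"gripper":0},{"turn":[0,0,0],"travel":[0,0,-8],"gripper":0},{"turn":[0,0,0],"travel":[0,0,-12],"gripper":0},{"turn":[0,0,0],"travel":[0,0,-16],"gripper":0},{"turn":[0,0,0],"travel":[0,0,-20],"gripper":0},{"turn":[0,0,0],"travel":[0,0,-20],"gripper":0},{"turn":[0,0,0],"travel":[0,0,-20],"gripper":0}]'; python3 -c "
from h import *
save('scene','scene7.png',(330,230,470,350),5)
a=cv2.imread('pics/raw_scene6.png').astype(int);b=cv2.imread('pics/raw_scene7.png').astype(int)
for i in (a,b):
    m=i[296:326,362:390].max(2)<40; y,x=np.nonzero(m);print(m.sum(),x.mean()+362,y.mean()+296,np.polyfit(x,y,1)[0])
"
```

```text
clock: 23.4
position: [522.8, -142.5, 454.0]
tcp_rot: [[-0.964, 0.267, 0.002], [0.267, 0.964, 0.0], [-0.002, 0.001, -1.0]]
ft_force: [-0.7, -1.0, -0.8]
opening: -0.003
grip_force: 0.0
107 376.1775700934579 311.97196261682245 -0.3504802684874439
103 375.0485436893204 316.6116504854369 -0.463889982137992
```

View pics/scene7.png

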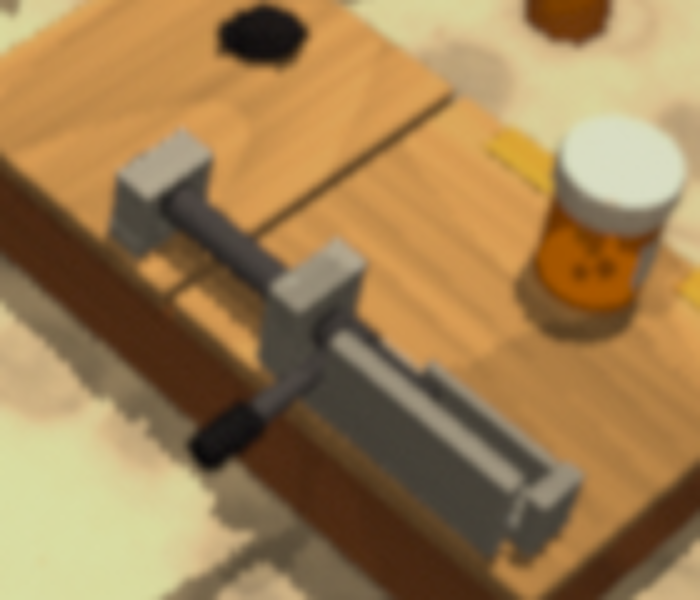

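The knob, with its end at (205,455), has dropped 4.6 px and now lies fully down at about 1.6 rad in the notch. The jar and stone are untouched and the gripper is clear.

```bash
python3 -c "
from rig import *
print(sign_off())"
```

```text
the job is handed in; nothing more can be done
None
```

The chest is bolted and handed in: the bolt slid about 48 mm to its stop and the handle lies fully down in the keeper notch (about 1.6 rad in the last picture). The final nudge on the knob peaked at about 16 N at the wrist, and I couldn't see how much of that reached the rail or stop (15 N limit). The hand-in gave no verdict.

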